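# Tip the lamp board over the kerb

### The job

Turn the small green circuit board over without picking it up: with the fingertips, push it along the metal plate by its yellow edge until its feet catch on the yellow kerb, and keep pushing so that it tips up on edge and falls over the kerb with its white feet in the air. Then push it on, feet up, until its edge lies flat against the grey stop at the far end of the plate. Never lift the board clear of the plate, leave the things around it where they stand, and finish with the hand clear.

Things in the scene. Friction and masses are not known exactly. Their poses are not given: they have to be found in the camera images.
- jig: Fixed aluminium turnover plate, 215 x 146 mm, surface 4 mm above the bench. Origin on the bench, mid-width, below the near face of the yellow kerb; x runs along the plate from its near end (x = -115 mm) over the kerb to the back stop, y across, z up. Beyond the kerb is a black mat, flush with the plate, with side rims 8 mm high and 6 mm thick at y = -66 and 66 mm; the near part has no rims.
- kerb (a point): Middle of the top near edge of the kerb, a fixed yellow bar across the plate, x = 0 to 6 mm, 126 mm long, standing 4 mm above the plate surface (its top 8 mm above the bench); axes as the jig's.
- back_stop (a point): Foot of the near face of the grey back stop (138 mm long, 14 mm high), at mid-width on the plate surface, 88 mm beyond the kerb's near face; axes as the jig's.
- board_mid (a point): Centre of the loose green board, 44 mm along its x, 80 mm along y, 2.4 mm thick, about 60 g. It starts on the plate's near part on four white round feet (8 mm diameter, 18 mm long, centres at x = -15.5 and 15.5, y = -34 and 34 mm), this point 19 mm above the plate. Its z points up at first, down once turned over. Its other parts, on the feet side, stand out 7 mm at most, save the connector.
- connector (a point): Centre of the white connector on the board's feet side, at mid-width by the front edge: 9 mm along the board's x, 26 mm along y, standing 10 mm out from the board; its front face is 2 mm inside the front edge. With the board feet up it is a block to push against.
- board_front (a point): Middle of the board's front edge, 22 mm from its centre along its x: the edge that faces the kerb at the start, within 0.25 rad; axes as the board's.
- board_strip (a point): Middle of the board's rear edge (x = -22 mm), bordered by a slippery yellow strip 4 mm wide, 3.4 mm thick: push here. Underside 17.5 mm above the plate, free below. With the feet at the kerb, a level push at mid-width, about 30 mm/s, tips the board: the strip slides up the upright finger; past 60 degrees it falls over by itself and lies feet up, front edge to the robot, short of the stop.
- oil_bottle: Small brown glass bottle with a black cap, 34 mm diameter, 75 mm high, loose, beside the plate; origin at the centre of its underside. Leave it alone.
- counter: White hand tally counter, 48 x 66 x 23 mm, loose, beside the plate; origin at the centre of its underside. Leave it alone.
- lens_can: White and black round can, 34 mm diameter, 58 mm high, loose, beside the plate; origin at the centre of its underside. Leave it alone.
Not all that is in view belongs to the job. Of the things that look like the part that bears board_mid, the smaller one is meant.

How it is judged:
By the outcome, as a careful person would: the job done as asked, in the order asked, and still so for the second after the job is handed in, with the robot touching nothing.
It also fails if it takes over 40 s, if anything falls off the work surface, if the arm or the gripper's body presses on something with over 40 N, if the wrist force passes 120 N, or if a joint passes its speed limit or range.

### The arm

A 6-joint arm with a two-finger parallel gripper is mounted at the origin on a cart in front of the work surface, level with it; the furniture and walls round the work are solid. World frame = base frame: x ahead of the robot, y to its left, z up, the work surface at z = 0. Lengths are in m, angles in degrees, forces in N, time in s.
With the tool pointing down it reaches from about 0.425 to 0.925 m from the base axis. Payload 12.5 kg.
Tool frame: the origin (TCP) lies midway between the tips of the shut fingers; the grasp point (between the pads) lies ctrl.grasp_offset behind it (ctrl.grasp_offset is the distance from the TCP to the grasp point, in m); z points along the fingers, y is the line along which they close (so a half turn about z gives the same grasp; the last joint's range is limited). The gripper opens to 85 mm and grips with 20 to 120 N. Pads are 22 mm wide; open, the fingers measure 114 mm over their backs; the gripper's body (76 mm by 85 mm) begins 54 mm behind the grasp point. The pads swing forward as they close: fully open they stand 13 mm farther back than shut.
Start: joints at [64.939, 28.126, 89.318, -0, 62.55, -6.05], TCP at [0.204, 0.591, 0.231] pointing down, gripper open.
Joint ranges: [-177.58, 177.58], [-47.91, 125.51], [2.72, 160], [-65.01, 245.01], [3.68, 167.84], [-153.87, 153.87]. Speed limits (degrees/s): [127.2, 127.2, 159.86, 180, 180, 180].

### API

Orientations are given as a 3x3 rotation matrix whose columns are the frame's x, y, z axes.
In Python, from plant import ctrl, kinematics, viewer, sign_off gives the robot as it stands. Calls block until the motion is done:
- ctrl.movep(position, orientation): joint-space move of the TCP to a pose.
- ctrl.move_linear(position, v=0.15, frame=None, guard=None): straight line of the TCP; frame=None keeps the orientation; v is the mean speed in m/s. With guard (N) it stops when the force on the tool has changed by that much, and returns True; else False.
- ctrl.move_j(angles): joint-space move.
- ctrl.command_gripper(opening, newtons=None): opening from 0.0 (shut) to 1.0 (fully open); newtons is the grip in N (None keeps the last); returns when the fingers have stopped.
- ctrl.pause(seconds).
- kinematics.solve_ik(position, orientation): joint angles nearest the present ones, or None.
- viewer.camera(name): name is "scene" or "top"; returns the picture (480x640x3 uint8, blue, green, red); there is no depth.
- viewer.get_calibration(name): a dict with "intrinsics" (3x3 intrinsics, pixels), "R" (3x3) and "t" (3): a world point X has camera coordinates R X + t. Camera axes: x right, y down, z forward; pixel columns grow to the right and rows downward; lengths in m; the calibration is good to about 2 mm. A picture is of the moment at which its call begins. get_calibration takes no time and is no camera call.
A pose or a line that the arm cannot do raises ctrl.MotionError and nothing moves.
- sign_off(): hands the job in; it is judged then, once.
Readings, each from a call of its own:
- ctrl.read_clock(): time.
- ctrl.read_joints(): joint angles.
- ctrl.read_qd(): joint speeds.
- ctrl.read_tau(): joint torques, N m.
- ctrl.read_tcp_pos(): TCP position.
- ctrl.read_tcp_rot(): TCP orientation.
- ctrl.read_ft_force(): force on the tool from outside, world axes, zero at the start.
- ctrl.read_ft_torque(): the same for the moment, N m.
- ctrl.read_opening(): opening from 0.0 (shut) to 1.0 (fully open).
- ctrl.read_finger_force(): force on a finger pad.
Only numpy, scipy, OpenCV 4.12 (cv2) and the standard library are available. Lean on these libraries where they do the work, as an engineer would, in place of code of your own. Each camera call takes 0.05 s, during which the arm holds its last target. There are 200 camera calls.

## Working session

There is one attempt and no reset: what is moved stays moved. The work goes in short steps, each a Python script; the robot and the scene stay as the last script left them, time stands still between calls to the robot, and variables do not carry over. Pictures are saved under pics/ and viewed, at most 10 in all, crops included, and the job is handed in when it is done.

```bash
ls; mkdir -p pics; python3 - <<'E'
from plant import ctrl,viewer
import cv2,numpy as np
for n in ("scene","top"):
    cv2.imwrite(f"pics/{n}0.png",viewer.camera(n))
    c=viewer.get_calibration(n);print(n,np.round(c["intrinsics"],1).tolist(),np.round(c["R"],3).tolist(),np.round(c["t"],3))
print(ctrl.grasp_offset,ctrl.read_tcp_rot(),ctrl.read_clock())
E
```

```text
pics
scene [[448.4, 0.0, 320.5], [0.0, 448.4, 241.8], [0.0, 0.0, 1.0]] [[0.789, -0.614, 0.004], [-0.365, -0.475, -0.801], [0.494, 0.63, -0.599]] [-0.175  0.424  0.381]
top [[612.7, 0.0, 317.0], [0.0, 612.7, 234.1], [0.0, 0.0, 1.0]] [[0.019, -1.0, -0.005], [-0.98, -0.018, -0.196], [0.196, 0.008, -0.981]] [0.392 0.532 0.797]
0.0187 [[-9.45458759e-01  3.25741520e-01 -4.44140857e-04]
 [ 3.25741803e-01  9.45458294e-01 -9.44579346e-04]
 [ 1.12227945e-04 -1.03773606e-03 -9.99999455e-01]] 0.1
```

View pics/scene0.png

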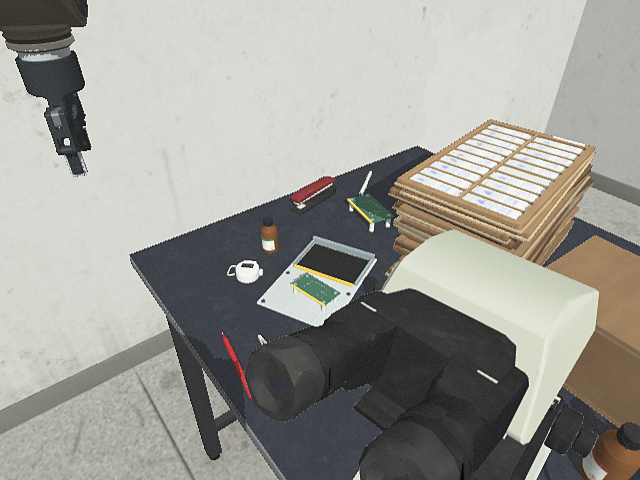

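View pics/top0.png

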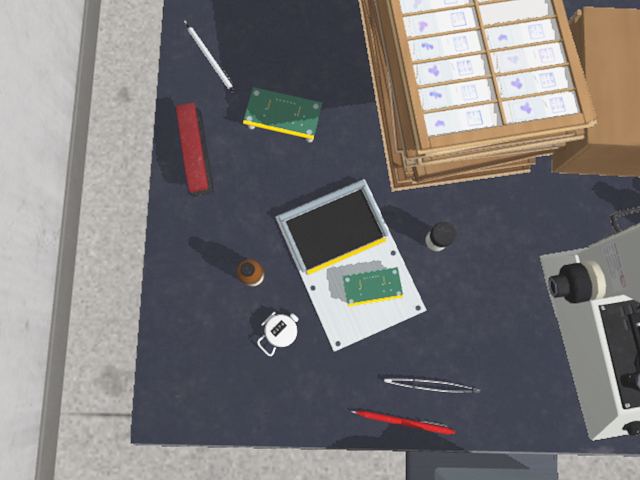

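Two boards could be meant: one on the plate at top (374,287), and a larger one on the bench at (282,114). I choose the smaller one on the plate and will check it in a close crop. The bottle is at (250,272), the counter at (280,330) and the can at (440,236).

```bash
python3 - <<'E'
import cv2
im=cv2.imread("pics/top0.png")[170:360,250:460]
cv2.imwrite("pics/crop0.png",cv2.resize(im,None,fx=3.15,fy=3.15,interpolation=cv2.INTER_CUBIC))
E
```

```text
(no output)
```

View pics/crop0.png

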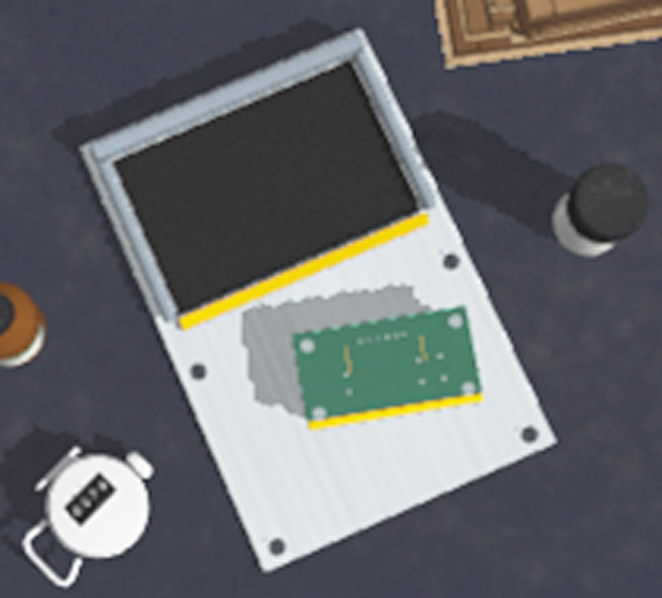

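```bash
cat > h.py <<'E'
import numpy as np,cv2
from plant import ctrl,kinematics,viewer
def ray(uv,z,n="top"):
    c=viewer.get_calibration(n);R,t=np.array(c["R"]),np.array(c["t"]);o=-R.T@t
    d=R.T@np.linalg.inv(c["intrinsics"])@np.array([*uv,1.]);return (o+d*(z-o[2])/d[2])[:2]
crop=lambda u,v:(250+(u+.5)/3.15-.5,170+(v+.5)/3.15-.5)
E
python3 - <<'E'
from h import *
P={k:ray(crop(*uv),z) for k,uv,z in [("nl",(265,572),.004),("nr",(557,440),.004),("kl",(183,329),.008),("kr",(429,222),.008),("sl",(309,428),.024),("sr",(482,400),.024),("fl",(293,336),.0242),("fr",(466,308),.0242),
 ("fal",(82,148),.018),("far",(362,29),.018)]}
for k in P: print(k,P[k].round(4))
n=lambda a,b:np.linalg.norm(P[a]-P[b]).round(4)
print(n("nl","nr"),n("kl","kr"),n("sl","sr"),n("sl","fl"))
yv=sum([(P["nl"]-P["nr"]),(P["kl"]-P["kr"]),(P["fal"]-P["far"])]); yv/=np.linalg.norm(yv); xv=np.array([yv[1],-yv[0]])
kl=(P["kl"]+P["kr"])/2; near=(P["nl"]+P["nr"])/2+.115*xv
print("kerb mid",kl,"from near end",near,"yaws",[np.degrees(np.arctan2(*(-(P[a]-P[b]))[[0,1]]*[1,-1])).round(1) for a,b in [("nl","nr"),("kl","kr"),("fal","far"),("sl","sr"),("fl","fr")]],"jig yaw",np.degrees(np.arctan2(xv[1],xv[0])))
O=(kl+near)/2
for k in P: print(k,((P[k]-O)@xv).round(4),((P[k]-O)@yv).round(4))
E
```

```text
nl [0.3662 0.3754]
nr [0.4277 0.2433]
kl [0.475  0.4146]
kr [0.527  0.3016]
sl [0.4294 0.3571]
sr [0.4433 0.2799]
fl [0.4705 0.3647]
fr [0.4847 0.2868]
fal [0.557  0.4629]
far [0.6164 0.3337]
0.1458 0.1244 0.0784 0.0418
kerb mid [0.50097165 0.35811318] from near end [0.50133716 0.35757976] yaws [np.float64(25.0), np.float64(24.7), np.float64(24.7), np.float64(10.2), np.float64(10.3)] jig yaw 24.809278280553684
nl -0.1152 0.0726
nr -0.1147 -0.0732
kl 0.0 0.0625
kr -0.0001 -0.0619
sl -0.0654 0.0294
sr -0.0852 -0.0465
fl -0.0249 0.019
fr -0.0448 -0.0576
fal 0.0948 0.0719
far 0.0945 -0.0703
```

```bash
cat >> h.py <<'E'
a=np.radians(24.81);X=np.array([np.cos(a),np.sin(a),0]);Y=np.array([-np.sin(a),np.cos(a),0]);O=np.array([.50115,.35785,0])
def W(x,y,z): return O+x*X+y*Y+[0,0,z]
RT=np.column_stack([-X,Y,[0,0,-1.]])
def J(p): p=np.array(p)-O; return np.array([p@X,p@Y,p[2]]).round(4)
def shot(name,s=3.15):
    im=viewer.camera("top");cv2.imwrite(f"pics/{name}.png",cv2.resize(im[170:360,250:460],None,fx=s,fy=s,interpolation=cv2.INTER_CUBIC))
def jc(u,v,z): return J([*ray(crop(u,v),z),z])
E
python3 - <<'E'
from h import *
for R in (RT,RT@np.diag([-1,-1,1])): print(kinematics.solve_ik(W(-.105,-.015,.1),R))
ctrl.command_gripper(0.2)
ctrl.movep(W(-.107,-.015,.08),RT)
ctrl.move_linear(W(-.107,-.015,.010),v=.12)
print(ctrl.read_clock(),ctrl.read_opening(),J(ctrl.read_tcp_pos()),ctrl.read_ft_force())
print(ctrl.move_linear(W(-.060,-.015,.010),v=.04,guard=10))
print(ctrl.read_clock(),J(ctrl.read_tcp_pos()),ctrl.read_ft_force())
shot("p1")
E
```

```text
[ 2.86411460e+01  2.95287726e+01  1.12911256e+02 -2.54444375e-14
  3.75599716e+01 -8.61688540e+01]
[ 2.86411460e+01  2.95287726e+01  1.12911256e+02 -2.54444375e-14
  3.75599716e+01  9.38311460e+01]
2.9333 0.2022299667175818 [-0.1068 -0.0148  0.0104] [-0.20864567 -0.82514988  0.45557749]
False
4.2583 [-0.0602 -0.015   0.01  ] [-0.29623509  0.51708477 -0.034148  ]
```

View pics/p1.png

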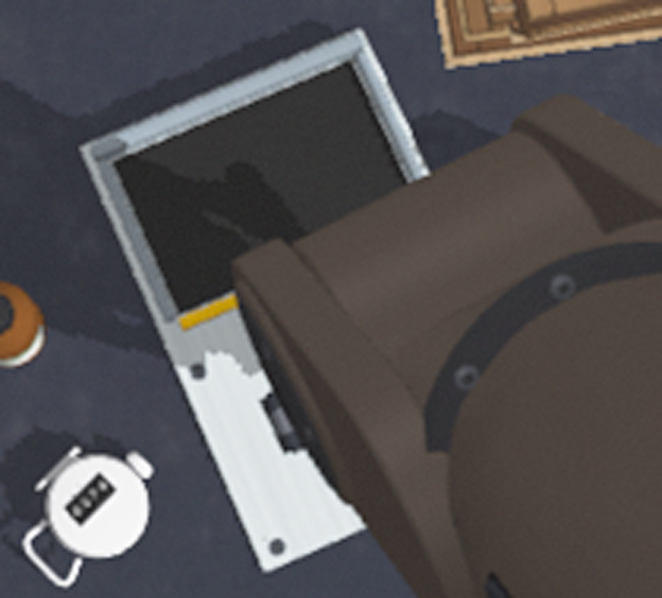

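The arm hides the board in the top view, so I'll use the scene camera.

```bash
cat >> h.py <<'E'
def sshot(name):
    im=viewer.camera("scene");cv2.imwrite(f"pics/{name}.png",cv2.resize(im[190:340,230:400],None,fx=4,fy=4,interpolation=cv2.INTER_CUBIC))
def js(u,v,z): p=ray((230+(u+.5)/4-.5,190+(v+.5)/4-.5),z,"scene"); return J([*p,z])
E
python3 -c "
from h import *
sshot('p2')"
```

```text
(no output)
```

View pics/p2.png

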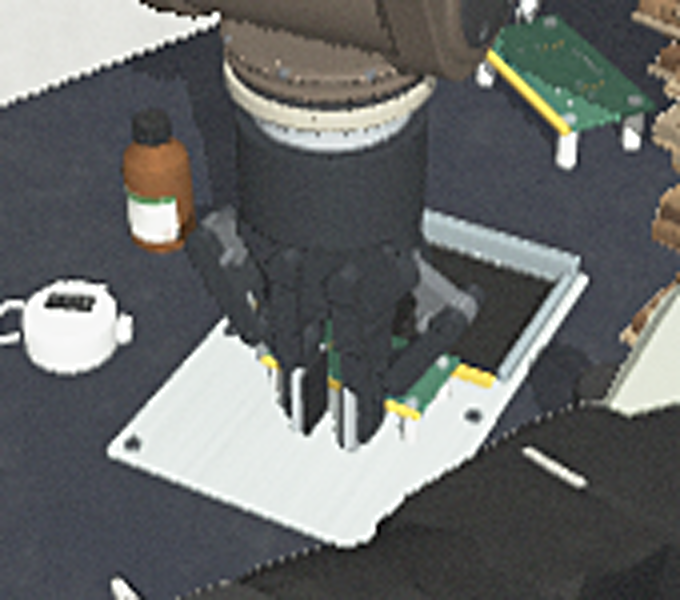

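```bash
python3 - <<'E'
from h import *
for p in [(258,357,.0247),(418,413,.0247),(456,358,.0247),(404,440,.004),(490,386,.004),(440,398,.004)]: print(p,js(*p))
E
```

```text
(258, 357, 0.0247) [-0.0468  0.0302  0.0247]
(418, 413, 0.0247) [-0.0464 -0.0505  0.0247]
(456, 358, 0.0247) [-0.0057 -0.05    0.0247]
(404, 440, 0.004) [-0.0451 -0.0435  0.004 ]
(490, 386, 0.004) [ 0.0054 -0.0631  0.004 ]
(440, 398, 0.004) [-0.0127 -0.046   0.004 ]
```

```bash
python3 - <<'E'
from h import *
ctrl.move_linear(W(-.070,-.0105,.013),v=.08)
ctrl.command_gripper(0.0,20)
g=ctrl.move_linear(W(-.040,-.0105,.013),v=.03,guard=25)
print(g,J(ctrl.read_tcp_pos()),ctrl.read_ft_force())
if not g:
    g=ctrl.move_linear(W(-.016,-.0105,.022),v=.03,guard=25)
    print(g,J(ctrl.read_tcp_pos()),ctrl.read_ft_force(),ctrl.read_clock())
sshot('p3')
E
```

```text
False [-0.0401 -0.0105  0.013 ] [-0.10255462  0.11857983 -0.97109977]
False [-0.0162 -0.0105  0.0219] [0.55835952 0.24368289 0.11466135] 7.1167
```

View pics/p3.png

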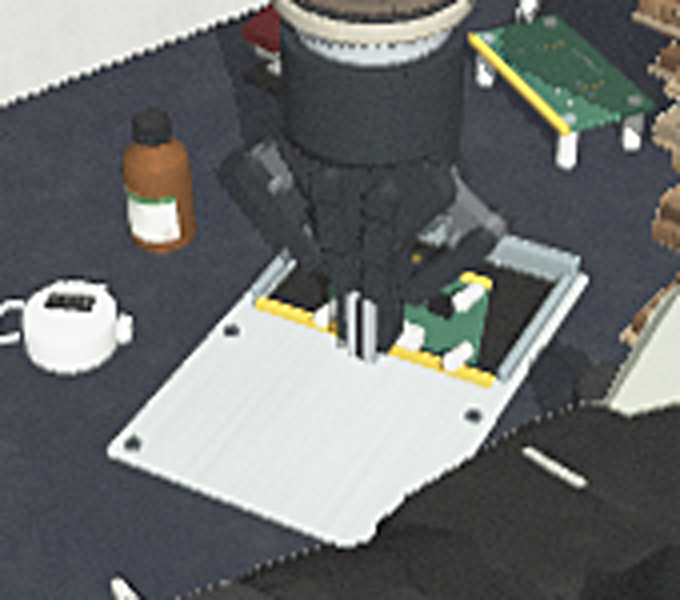

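The board is up on edge and past vertical-ish, feet toward the hand. I'll push a little more, then back off for a look.

```bash
python3 - <<'E'
from h import *
print(ctrl.move_linear(W(-.004,-.0105,.024),v=.03,guard=25),J(ctrl.read_tcp_pos()),ctrl.read_ft_force())
ctrl.pause(.3)
ctrl.move_linear(W(-.03,-.0105,.04),v=.12)
ctrl.move_linear(W(-.12,-.0105,.16),v=.25)
shot('p4');print(ctrl.read_clock())
E
```

```text
False [-0.004  -0.0105  0.0239] [-0.7045384   0.54409308 -0.16571059]
9.2333
```

View pics/p4.png

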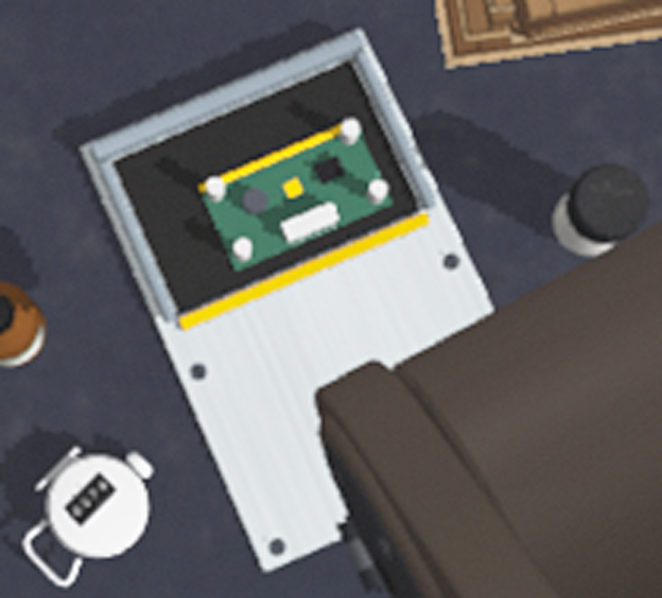

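The board lies flat and feet up, parallel to the kerb, with the connector at (311,222) and a gap left to the stop.

```bash
python3 - <<'E'
from h import *
for p in [(235,272,.0064),(393,206,.0064),(285,234,.0164),(338,211,.0164),(202,190,.0064),(342,128,.0064),(112,160,.004),(352,62,.004)]: print(p,jc(*p))
E
```

```text
(235, 272, 0.0064) [0.0149 0.0298 0.0064]
(393, 206, 0.0064) [ 0.0137 -0.05    0.0064]
(285, 234, 0.0164) [0.0203 0.0024 0.0164]
(338, 211, 0.0164) [ 0.0203 -0.0243  0.0164]
(202, 190, 0.0064) [0.0565 0.0283 0.0064]
(342, 128, 0.0064) [ 0.0572 -0.0438  0.0064]
(112, 160, 0.004) [0.0872 0.061  0.004 ]
(352, 62, 0.004) [ 0.085  -0.0618  0.004 ]
```

```bash
python3 - <<'E'
from h import *
ctrl.move_linear(W(-.010,-.0105,.045),v=.2)
ctrl.move_linear(W(-.010,-.0105,.011),v=.08)
print(ctrl.move_linear(W(.025,-.0105,.011),v=.03,guard=8),J(ctrl.read_tcp_pos()))
print(ctrl.move_linear(W(.040,-.0105,.011),v=.02,guard=8),J(ctrl.read_tcp_pos()),ctrl.read_ft_force())
ctrl.pause(.2)
ctrl.move_linear(W(.01,-.0105,.011),v=.08)
ctrl.move_linear(W(-.01,-.0105,.05),v=.15)
ctrl.move_linear(W(-.12,-.0105,.16),v=.25)
shot('p5');print(ctrl.read_clock())
E
```

```text
False [ 0.0249 -0.0105  0.011 ]
True [ 0.0376 -0.0105  0.0105] [-0.53690624 -0.40242999 -0.49504936]
14.675
```

View pics/p5.png

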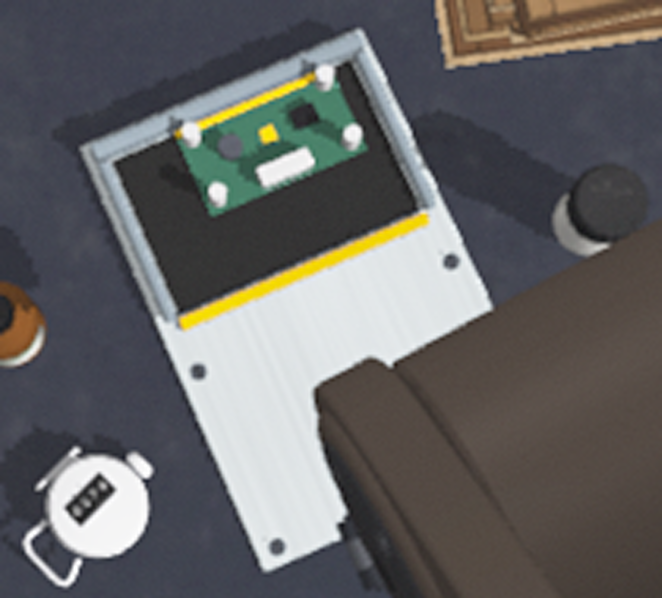

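The strip edge runs along the foot of the stop from (178,131) to (314,75), with the feet up. The bottle, counter and can are where they stood, and the hand is clear.

```bash
python3 -c "
from plant import sign_off
print(sign_off())"
```

```text
the job is handed in; nothing more can be done
None
```

I turned the board over the kerb by pushing alone and pushed it, feet up, flat against the grey stop. I handed the job in at about 15 s with the hand clear and the bottle, counter and can untouched; the verdict was not shown.

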